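# Lay out a denture case on the lab bench

### The job

Set the bench out for a denture: lay the round brass mounting plate flat in the middle of the round dark grey stand, then set the plaster model upright in the middle of that plate, without dropping it. Using the square white slab as reference and seen from the robot's base, also put the wax tin directly to the left of the slab, and the long tooth card directly behind the slab (on its side away from the robot) with its length parallel to the slab's back edge, each lined up with the middle of the slab and with about 4 cm of clear bench between it and the slab. Leave the carver, the glass dish and the short tooth card where they are.

Things in the scene. Friction and masses are not known exactly. Their poses are not given: they have to be found in the camera images.
- stand: Fixed low model stand painted dark grey: a flat round top, 76 mm across, 22 mm above its underside, on a narrower foot. Origin at the centre of its underside, z up. Its place on the bench varies. Rests on the steel sheet that covers the bench (sheet top 2 mm above the work surface).
- slab: Fixed white ceramic mixing slab, square, 80 x 80 mm, 12 mm thick. Origin at the centre of its underside; x points away from the robot to its back edge, y to its left edge, z up; it may be turned by up to about 11 degrees and its directions turn with it. Nothing goes on it. Starts on the steel sheet.
- plate: Loose round brass mounting plate, 60 mm across, 10 mm thick, with a dark centre dot and slot drawn on top, 150 g. Origin at the centre of its underside, z up. Starts on the steel sheet.
- model: Loose plaster dental model, about 120 g: D-shaped plaster base 16 mm high, with a pink horseshoe and cream teeth on top to 28.5 mm high overall. Its base is 56 mm wide along y, with parallel flat sides from x = 2 to x = 26 mm, and 52 mm long along x, from -26 (rounded front) to +26 mm (flat back). Grip the base across y. Origin at the centre of the base's underside, z up. Starts on the steel sheet.
- tin: Loose round brass-coloured tin of pink wax, 60 mm across, 26 mm high, about 110 g, filled nearly to the rim. Origin at the centre of its underside, z up. With 40 mm clear its centre lies 110 mm to the left (slab's +y) of the slab's centre. Starts on the steel sheet.
- card: The long tooth card: a loose cream bar, 76 mm long (x), 22 mm wide (y), 9 mm thick, with a red strip and six white teeth on top up to 13 mm high, 30 g. Either end may point either way. Origin at the centre of its underside, z up. With 40 mm clear its centre lies 91 mm behind (slab's +x) the slab's centre. Starts on the steel sheet.
- carver: Loose steel wax carver lying flat, about 187 mm long along its x, 8 mm thick. Origin under its middle. To be left alone. Starts on the steel sheet.
- dish: Small loose green glass dish, 44 mm across the rim, 22 mm high. Origin at the centre of its underside. To be left alone. Starts on the steel sheet.
- short_card: The short tooth card: like the long one but 44 mm long (x), with three teeth; 22 mm wide, 13 mm high. Origin at the centre of its underside. To be left alone. Starts on the steel sheet.

How it is judged:
On the way, in this order (a step that is already met when the one before it is completed fails the run):
1. the brass plate lies in the middle of the stand, released (horizontal distance between plate and stand below 0.012 m and z of plate in the frame of stand between 0.019 and 0.025 m and angle between plate's own z axis and vertical below 0.1 rad and contact force between plate and the fingers below 0.05 N), for 0.2 s.
2. the plaster model stands in the middle of the plate, released (horizontal distance between model and plate below 0.012 m and z of model in the frame of plate between 0.007 and 0.013 m and angle between each of model, plate's own z axis and vertical below 0.1 rad and horizontal distance between plate and stand below 0.012 m and z of plate in the frame of stand between 0.019 and 0.025 m and contact force between model and the fingers below 0.05 N), for 0.2 s.
At the end, for the whole second after the job is handed in: Plate flat on the stand and model upright on the plate, each centred within 12 mm; tin upright 110 mm left of the slab's centre and long card flat 91 mm behind it, parallel to its back edge within 0.2 rad, both within 15 mm along and across; all released and at rest (all of step 2 and y of tin in the frame of slab between 0.095 and 0.125 m and x of tin in the frame of slab between -0.015 and 0.015 m and height (world z) of each of tin, card below 0.006 m and angle between each of tin, card's own z axis and vertical below 0.1 rad and x of card in the frame of slab between 0.076 and 0.106 m and y of card in the frame of slab between -0.015 and 0.015 m and angle between the x axis of card and the y axis of slab, either way round below 0.2 rad and contact force between each of plate, tin, card and the fingers below 0.05 N and linear speed of each of plate, model, tin, card below 0.02 m/s and angular speed of each of plate, model, tin, card below 0.2 rad/s); the robot touches nothing.
It fails at once if the steel carver is moved by more than 20 mm (distance of carver from where it was at the start of the episode above 0.02 m).
It fails at once if the glass dish is moved by more than 20 mm (distance of dish from where it was at the start of the episode above 0.02 m).
It fails at once if the short tooth card is moved by more than 20 mm (distance of short_card from where it was at the start of the episode above 0.02 m).
It fails at once if the plaster model is dropped (falls free of the fingers faster than 0.6 m/s) (contact force between model and the fingers below 0.02 N and linear speed of model above 0.6 m/s).
It fails at once if the plaster model is tipped by more than 45 degrees (angle between model's own z axis and vertical above 0.785 rad).
It also fails if it takes over 120 s, if anything falls off the work surface, if the arm or the gripper's body presses on something with over 40 N, if the wrist force passes 120 N, or if a joint passes its speed limit or range.

### The arm

A 6-joint arm with a two-finger parallel gripper is mounted at the origin on the work surface. World frame = base frame: x ahead of the robot, y to its left, z up, the work surface at z = 0. Lengths are in m, angles in rad, forces in N, time in s.
With the tool pointing down it reaches from about 0.35 to 0.775 m from the base axis. Payload 7.3 kg.
Tool frame: the origin (TCP) lies at the very end of the fingers, on their centre line; the grasp point (between the pads) lies 19 mm behind it; z points along the fingers, y is the line along which they close (so a half turn about z gives the same grasp; the last joint's range is limited). The gripper opens to 92 mm and grips with 3 to 60 N. Pads are 19 mm wide; open, the fingers measure 130 mm over their backs; the gripper's body (75 mm by 190 mm) begins 47 mm behind the grasp point.
Start: joints at [0.994, 0.342, 1.524, -0, 1.275, -0.146], TCP at [0.219, 0.477, 0.227] pointing down, gripper open.
Joint ranges: [-2.53, 2.53], [-0.77, 2.02], [0.04, 2.7], [-1, 4.14], [0.28, 2.66], [-3.11, 3.11]. Speed limits (rad/s): [2.57, 2.57, 3.14, 3.14, 3.14, 3.14].

### API

Orientations are given as [roll, pitch, yaw] about the fixed x, y, z axes, in that order (R = Rz(yaw) Ry(pitch) Rx(roll)).
In Python, from cell import robot gives the robot as it stands. The module is installed in compiled form; this text tells all that it offers.
- The arm moves only by the tool arm_command, never from a script. Its argument "moves" is a list of rows, each a list of 3 entries, a list of its own where there are three numbers: the shift along the tool's x, y, z in m, then the turn, a rotation vector about the tool's x, y, z in rad, then the finger opening in m, from 0 to 0.0918. In form: [[[dx, dy, dz], [ax, ay, az], claw], ...]. A call has exactly 5 rows; each row is the pose to reach, as a shift and turn from the pose commanded when the call began, along the tool's axes at that moment; what a row does not reach only later rows make up. A row lasts 1/10 s, in which the tool goes at most 50 mm and 8.59 degrees, less where a joint would pass 70% of its speed; a pose out of reach is approached as far as the arm can. A call with a gripper value outside its range is refused whole. The fingers move at their own pace and stop on an object; "squeeze" is the grip in N (left out, the last holds). Time passes only in rows, so rows that repeat a pose let the fingers close, or fill a call up. It gives the time, the measured TCP pose, the force, the opening and the grip force at its end, in the units of the state.
- robot.observe(): the state, without advancing time (a new reading comes with each control period).
- robot.read_camera(name): name is "side" or "top"; returns the picture (420x560x3 uint8, red, green, blue); there is no depth.
- robot.camera_model(name): a dict with "fx", "fy", "cx", "cy" (pixels), "R" (3x3) and "t" (3): a world point X has camera coordinates R X + t. Camera axes: x right, y down, z forward; pixel columns grow to the right and rows downward; lengths in m; the calibration is good to about 2 mm. A picture is of the moment at which its call begins. camera_model takes no time and is no camera call.
- robot.hand_in(): hands the job in; it is judged then, once.
The state is a dict: "time": time; "qpos": joint angles; "qvel": joint speeds; "joint_efforts": joint torques, N m; "tool_pos": TCP position; "tool_rot": TCP orientation; "contact_force": force on the tool from outside, world axes, zero at the start; "torque": the same for the moment, N m; "opening": finger opening in m; "grip_force": force on a finger pad.
Only numpy, scipy, OpenCV 4.12 (cv2) and the standard library are available. Lean on these libraries where they do the work, as an engineer would, in place of code of your own. Each camera call takes 0.05 s, during which the arm holds its last target. There are 200 camera calls.

## Working session

There is one attempt and no reset: what is moved stays moved. The work goes in short steps, Python scripts to look and compute and a tool call to move; the robot and the scene stay as the last step left them, time stands still between calls to the robot, and variables do not carry over. Pictures are saved under pics/ and viewed, at most 14 in all, crops included, and the job is handed in when it is done.

Besides the shell and the picture viewer there is one more tool, called after "Request:" in YAML: its name, and indented under it one key for each argument. arm_command: Moves the arm, as the interface text tells. Its arguments: {"type":"object","properties":{"moves":{"type":"array"},"squeeze":{"type":"number"}},"required":["moves"]}

```bash
mkdir -p pics; python3 - <<'E'
from cell import robot
import cv2,numpy as np
for n in("top","side"):
    im=robot.read_camera(n); cv2.imwrite(f"pics/{n}0.png",im[:,:,::-1]); np.save(f"{n}0.npy",im)
    m=robot.camera_model(n); R=np.array(m["R"]); print(n,m["fx"],m["cx"],m["cy"],(-R.T@m["t"]).round(3),R.round(3).tolist())
s=robot.observe(); print(s["tool_pos"],s["tool_rot"],s["time"],s["opening"])
E
```

```text
top 388.6651478411746 281.11596499752466 210.6268942317096 [0.493 0.022 0.985] [[-0.014, -1.0, -0.005], [-0.996, 0.014, -0.086], [0.087, 0.004, -0.996]]
side 435.32827954191725 273.3751831013503 212.41719000349374 [ 0.068 -0.74   0.796] [[0.836, -0.549, -0.015], [-0.364, -0.532, -0.764], [0.412, 0.644, -0.645]]
[0.21901765 0.47673742 0.22613973] [-3.14024452e+00 -1.90056864e-04  2.71077541e+00] 0.1 0.09195601794824483
```

View pics/top0.png

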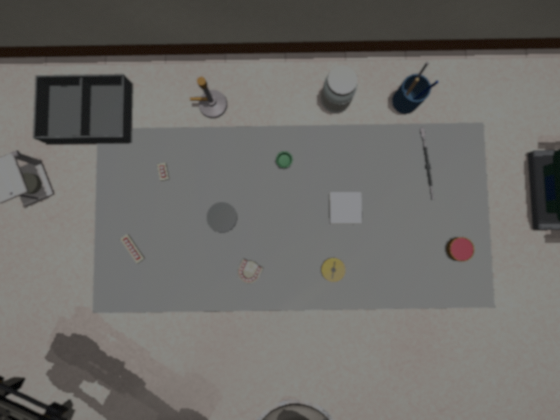

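View pics/side0.png

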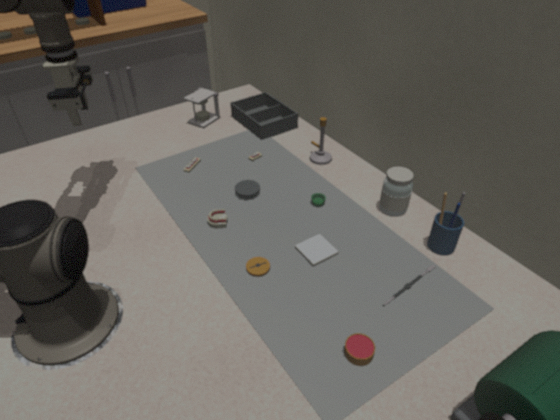

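The top view shows (col,row): stand (222,217), slab (345,207), plate (333,269), model (251,270), tin (461,249), long card (132,249), short card (163,172), dish (284,160) and carver (428,165). The side view shows the same layout. Next I measure them.

```bash
cat > h.py <<'E'
import cv2,numpy as np
from cell import robot
def ray(n,px,z):
    m=robot.camera_model(n); R=np.array(m["R"]); c=-R.T@np.array(m["t"])
    px=np.atleast_2d(np.asarray(px,float))
    d=np.c_[(px[:,0]-m["cx"])/m["fx"],(px[:,1]-m["cy"])/m["fy"],np.ones(len(px))]@R
    return c+d*((z-c[2])/d[:,2])[:,None]
def blob(im,roi,z,n="top",thr=18):
    "largest region unlike the median sheet colour in roi (u,v,halfsize), cast to plane z: contour points"
    u,v,h=roi; p=cv2.resize(im[v-h:v+h,u-h:u+h],None,fx=4,fy=4,interpolation=cv2.INTER_CUBIC)
    lab=cv2.cvtColor(p,cv2.COLOR_RGB2LAB).astype(float)
    d=np.linalg.norm(lab-np.median(lab.reshape(-1,3),0),axis=2)
    cs,_=cv2.findContours((d>thr).astype(np.uint8),cv2.RETR_EXTERNAL,cv2.CHAIN_APPROX_NONE)
    c=max(cs,key=cv2.contourArea)[:,0,:]
    return ray(n,(c+.5)/4-.5+[u-h,v-h],z)
def rect(P):
    (x,y),(w,l),a=cv2.minAreaRect((P[:,:2]*1000).astype(np.float32)); 
    return np.round([x,y,w,l,a],1)   # mm, deg: side w lies along angle a
E
python3 - <<'E'
from h import *
im=np.load("top0.npy")
for k,r,z in [("stand",(222,217,24),.022),("slab",(345,207,27),.012),("plate",(333,269,20),.01),("model",(251,270,20),.012),("tin",(461,249,21),.02),("card",(132,249,22),.008),("short",(163,172,16),.008),("dish",(284,160,17),.015),("carver",(428,165,45),.005)]:
    P=blob(im,r,z,thr=12); (x,y),rad=cv2.minEnclosingCircle((P[:,:2]*1000).astype(np.float32))
    M=P[:,:2]; print(k,"rect",rect(P),"circ",np.round([x,y,2*rad],1))
ims=[cv2.resize(im[v-h:v+h,u-h:u+h],(300,300),interpolation=cv2.INTER_CUBIC) for u,v,h in [(251,270,22),(132,249,22),(222,217,25)]]
s=robot.read_camera("side")
cv2.imwrite("pics/c.png",cv2.convertScaleAbs(np.vstack([np.hstack(ims[:2]),np.hstack([ims[2],cv2.resize(s[202:234,202:234],(300,300),interpolation=cv2.INTER_CUBIC)])]),alpha=1.3)[:,:,::-1])
E
```

```text
stand rect [563.  174.6  78.1  75.9  25.9] circ [562.8 174.1  79. ]
slab rect [ 584.6 -136.2   78.6   78.3   89.2] circ [ 584.8 -135.6  107. ]
plate rect [430.8 -99.7  61.4  58.7  60.6] circ [430.4 -98.9  62.4]
model rect [436.9 104.4  24.5  27.5  62.8] circ [435.8 104.4  32.2]
tin rect [ 476.6 -411.1   73.8   62.    87.2] circ [ 476.9 -411.1   75. ]
card rect [489.2 402.8  65.1  11.9  34.6] circ [489.4 402.4  65.1]
short rect [685.3 325.    9.3  15.4  79.5] circ [685.  325.7  16.5]
dish rect [706.3  18.9  44.4  50.2  67.8] circ [706.4  19.3  50.5]
carver rect [ 693.4 -347.1  183.8   19.3    8. ] circ [ 692.9 -343.7  183.9]
```

View pics/c.png

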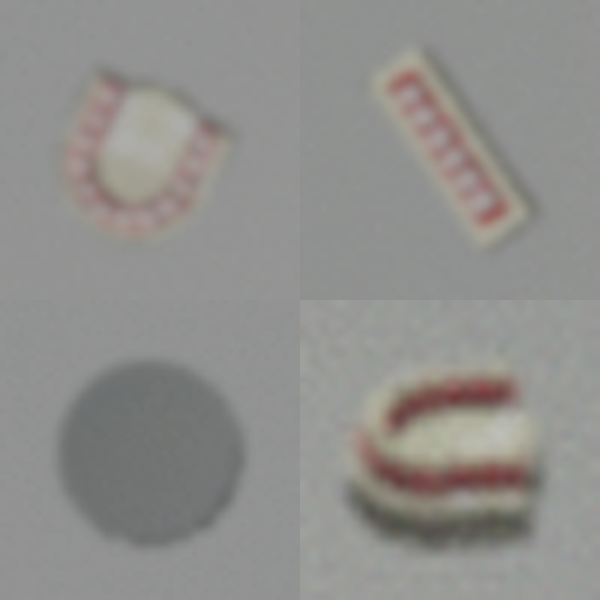

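The crops show the model's flat back facing upper right (back edge about (100,75)–(230,135) in its crop) and the card running upper-left to lower-right. The loose threshold clipped both the model and the card, so I refine the masks using chroma.

```bash
cat >> h.py <<'E'
def cblob(im,roi,z,n="top",thr=5,wl=.0):
    "like blob, but by colour (a,b) with lightness weighted wl"
    u,v,h=roi; p=cv2.resize(cv2.bilateralFilter(im,5,25,2)[v-h:v+h,u-h:u+h],None,fx=4,fy=4,interpolation=cv2.INTER_CUBIC)
    lab=cv2.cvtColor((p/np.float32(255)),cv2.COLOR_RGB2LAB); d=lab-np.median(lab.reshape(-1,3),0); d[...,0]*=wl
    m=(np.linalg.norm(d,axis=2)>thr).astype(np.uint8)
    cs,_=cv2.findContours(m,cv2.RETR_EXTERNAL,cv2.CHAIN_APPROX_NONE)
    c=max(cs,key=cv2.contourArea)[:,0,:]
    return ray(n,(c+.5)/4-.5+[u-h,v-h],z)
E
python3 - <<'E'
from h import *
T=np.load("top0.npy");S=np.load("side0.npy")
for k,r,z in [("plate",(333,269,20),.008),("model",(251,270,20),.016),("tin",(461,249,21),.02),("card",(132,249,22),.009)]:
  for t in(4,6):
    P=cblob(T,r,z,thr=t); print(k,t,"rect",rect(P),"circ",np.round(np.r_[cv2.fitEllipse((P[:,:2]*1000).astype(np.float32))[0]],1),"area",cv2.contourArea((P[:,:2]*1000).astype(np.float32)))
    if k=="model":
        mo=cv2.moments((P[:,:2]*1000).astype(np.float32)); print(" centroid",mo["m10"]/mo["m00"],mo["m01"]/mo["m00"])
        for yaw in np.radians([-29,-27,-25,-23,-21]):
            q=P[:,:2]@np.array([[np.cos(yaw),-np.sin(yaw)],[np.sin(yaw),np.cos(yaw)]])*1000
            c=(q.min(0)+q.max(0))/2; print("  ",np.degrees(yaw).round(),np.ptp(q,axis=0).round(1),np.array([[np.cos(yaw),-np.sin(yaw)],[np.sin(yaw),np.cos(yaw)]])@c)
for k,r,z in [("plate",(258,267,18),.008),("model",(218,217,18),.014),("tin",(360,348,24),.02),("card",(192,165,16),.008)]:
    P=cblob(S,r,z,"side"); print("side",k,rect(P))
P=blob(S,(247,189,18),.022,"side",8);print("side stand",rect(P))
P=blob(S,(316,250,28),.01,"side",18);print("side slab",rect(P))
E
```

```text
plate 4 rect [ 429.8 -100.8   63.6   65.1    3. ] circ [ 429.7 -100.7] area 3220.488878559787
plate 6 rect [ 429.7 -100.4   62.9   61.7   89.2] circ [ 429.7 -100.6] area 3052.8131399842678
model 4 rect [427.1 109.5  50.8  49.9  63.3] circ [429.7 107.8] area 1456.6069283741526
 centroid 424.6119033166406 110.55662711889552
   -29.0 [50.5 51.6] [427.65003027 109.51919255]
   -27.0 [50.  50.9] [427.16883501 109.50978399]
   -25.0 [50.6 51.1] [427.13232874 109.0569043 ]
   -23.0 [51.3 51.8] [427.30334418 108.72965953]
   -21.0 [52.  52.6] [427.49786583 108.41799485]
model 6 rect [431.  123.4  39.2  15.8   2.7] circ [430.5 119.2] area 185.36357110517565
 centroid 432.1571769337603 123.32289017255994
   -29.0 [34.3 24.7] [430.98583131 119.05854145]
   -27.0 [34.7 23.7] [431.07708534 119.00464522]
   -25.0 [35.3 22.8] [431.09550939 119.01742728]
   -23.0 [35.9 22.2] [431.18485331 119.20532401]
   -21.0 [36.4 21.8] [431.29803566 119.49580848]
tin 4 rect [ 476.7 -414.2   71.5   62.    89.2] circ [ 476.7 -414.5] area 3508.7852231166326
tin 6 rect [ 476.7 -413.9   69.6   60.8   89.2] circ [ 476.7 -414.3] area 3345.658498819452
card 4 rect [488.9 402.3  75.1  21.8  34.5] circ [489.3 402.1] area 1419.7095107659698
card 6 rect [489.6 402.   68.   16.6  34.6] circ [491.6 403. ] area 691.0665733697824
side plate [427.6 -99.8  66.6  61.1  57. ]
side model [427.4 115.   59.8  48.5  67.3]
side tin [ 473.1 -416.    75.6   61.5   39.1]
side card [486.3 400.2  83.3  22.5  33.4]
side stand [555.6 165.1 107.   79.4  62.9]
side slab [ 583.6 -132.6   78.4   77.7   89.5]
```

Request:
arm_command:
  moves:
    - [[-0.037,-0.0215,0.0135],[0,0,0.14],0.0918]
    - [[-0.074,-0.043,0.027],[0,0,0.28],0.0918]
    - [[-0.111,-0.0645,0.0405],[0,0,0.42],0.0918]
    - [[-0.148,-0.086,0.054],[0,0,0.56],0.0918]
    - [[-0.185,-0.1075,0.0675],[0,0,0.7],0.0918]
  squeeze: 20

```text
time: 0.65
tool_pos: [0.343, 0.3007, 0.1587]
tool_rot: [3.142, -0.0, 2.005]
contact_force: [0.0, -0.6, -0.5]
opening: 0.0917
grip_force: 0.0
```

Request:
arm_command:
  moves:
    - [[-0.0435,-0.01,0.0064],[0,0,0.14],0.0918]
    - [[-0.087,-0.02,0.0128],[0,0,0.28],0.0918]
    - [[-0.1305,-0.03,0.0192],[0,0,0.42],0.0918]
    - [[-0.174,-0.04,0.0256],[0,0,0.44],0.0918]
    - [[-0.2175,-0.05,0.032],[0,0,0.44],0.0918]

```text
time: 1.15
tool_pos: [0.3899, 0.0823, 0.127]
tool_rot: [3.141, -0.0, 1.57]
contact_force: [0.2, 0.6, -0.3]
opening: 0.0922
grip_force: 0.0
```

```bash
cat >> h.py <<'E'
from scipy.spatial.transform import Rotation as Ro
def go(x,y,z,yaw):
    "shift (mm, tool axes) and turn (rad) from here to a tool-down pose, yaw in deg"
    s=robot.observe(); A=Ro.from_euler("xyz",s["tool_rot"]); B=Ro.from_euler("xyz",[np.pi,0,np.radians(yaw)])
    d=A.inv().apply(np.array([x,y,z])-s["tool_pos"])*1000; r=(A.inv()*B).as_rotvec()
    print("at",np.round(s["tool_pos"],4),"yaw",np.degrees(s["tool_rot"][2]).round(1),"t",round(s["time"],2),"open",round(s["opening"],4),"grip",round(s["grip_force"],1),"-> mm",d.round(1),"rad",r.round(3),"len",np.linalg.norm(d).round())
E
python3 -c "
from h import *
go(.430,-.1005,.08,90)
T=robot.read_camera('top')
for t in (2.5,3,3.5):
    P=cblob(T,(251,270,20),.016,thr=t,wl=.4);print(rect(P))
"
```

```text
at [0.3899 0.0823 0.127 ] yaw 90.0 t 1.15 open 0.0922 grip 0.0 -> mm [-182.8   40.2   47. ] rad [ 0.    -0.    -0.001] len 193.0
[413.3 104.7  77.6  58.6  89.3]
[413.  101.7  67.9  58.   89.3]
[408.8  99.3  67.6  56.2  77.9]
```

Request:
arm_command:
  moves:
    - [[-0.037,0.008,0.009],[0,0,0],0.0918]
    - [[-0.075,0.016,0.018],[0,0,0],0.0918]
    - [[-0.112,0.024,0.028],[0,0,0],0.0918]
    - [[-0.15,0.033,0.038],[0,0,0],0.0918]
    - [[-0.183,0.04,0.047],[0,0,0],0.0918]

```text
time: 1.7
tool_pos: [0.4301, -0.1008, 0.0797]
tool_rot: [3.141, 0.0, 1.57]
contact_force: [1.0, -0.5, 0.6]
opening: 0.0917
grip_force: 0.0
```

Request:
arm_command:
  moves:
    - [[0,0,0.02],[0,0,0],0.0918]
    - [[0,0,0.042],[0,0,0],0.0918]
    - [[0,0,0.06],[0,0,0],0.0918]
    - [[0,0,0.07],[0,0,0],0.0918]
    - [[0,0,0.075],[0,0,0],0.0918]

```text
time: 2.2
tool_pos: [0.4295, -0.0987, 0.0044]
tool_rot: [-3.14, -0.001, 1.571]
contact_force: [-0.4, 0.3, -1.0]
opening: 0.0918
grip_force: 0.0
```

Request:
arm_command:
  moves:
    - [[0,0,0],[0,0,0],0.07]
    - [[0,0,0],[0,0,0],0.05]
    - [[0,0,0],[0,0,0],0.05]
    - [[0,0,0],[0,0,0],0.05]
    - [[0,0,0],[0,0,0],0.05]

```text
time: 2.7
tool_pos: [0.43, -0.099, 0.0056]
tool_rot: [3.141, 0.0, 1.571]
contact_force: [-1.0, 1.0, 4.0]
opening: 0.059
grip_force: 20.0
```

```bash
python3 -c "
from h import *
go(.4305,-.1005,.08,90)"
```

```text
at [ 0.43   -0.099   0.0056] yaw 90.0 t 2.7 open 0.059 grip 20.0 -> mm [ -1.5   0.5 -74.4] rad [0.001 0.    0.   ] len 74.0
```

Request:
arm_command:
  moves:
    - [[0,0,-0.01],[0,0,0],0.05]
    - [[0,0,-0.03],[0,0,0],0.05]
    - [[0.02,0.01,-0.055],[0,0,0],0.05]
    - [[0.055,0.027,-0.07],[0,0,0],0.05]
    - [[0.09,0.044,-0.07],[0,0,0],0.05]

```text
time: 3.2
tool_pos: [0.4757, -0.0085, 0.0781]
tool_rot: [3.137, 0.001, 1.569]
contact_force: [0.0, -0.6, -1.5]
opening: 0.0591
grip_force: 20.0
```

Request:
arm_command:
  moves:
    - [[0.037,0.018,0],[0,0,0],0.05]
    - [[0.075,0.036,0],[0,0,0],0.05]
    - [[0.113,0.055,0],[0,0,0],0.05]
    - [[0.15,0.073,0],[0,0,0],0.05]
    - [[0.17,0.083,0],[0,0,0],0.05]

```text
time: 3.7
tool_pos: [0.5577, 0.1641, 0.0759]
tool_rot: [3.14, -0.001, 1.573]
contact_force: [0.2, -1.4, -1.0]
opening: 0.0592
grip_force: 20.0
```

```bash
python3 -c "
from h import *
go(.563,.1755,.028,90)
T=robot.read_camera('top')
for t in (3,3.5,4):
    P=cblob(T,(251,270,22),.016,thr=t,wl=.4);print(rect(P))
cv2.imwrite('pics/t1.png',np.hstack([cv2.resize(T[170:310,170:310],(400,400)),cv2.resize(robot.read_camera('side')[140:260,180:300],(400,400))])[:,:,::-1])"
```

```text
at [0.5577 0.1641 0.0759] yaw 90.1 t 3.7 open 0.0592 grip 20.0 -> mm [11.4  5.3 47.9] rad [ 0.001 -0.001  0.002] len 50.0
[433.2 116.8  82.3 107.5  89.9]
[433.2 117.1  81.6 107.5  89.9]
[433.2 117.7  80.4 107.5  89.9]
```

View pics/t1.png

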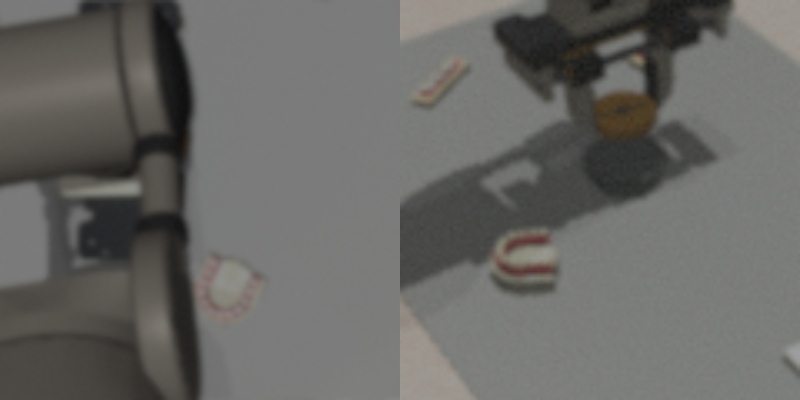

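The side view shows the plate held level just above the stand, with the model untouched at the lower left. I lower it.

Request:
arm_command:
  moves:
    - [[0.006,0.003,0.01],[0,0,0],0.05]
    - [[0.0115,0.005,0.022],[0,0,0],0.05]
    - [[0.0115,0.005,0.034],[0,0,0],0.05]
    - [[0.0115,0.005,0.043],[0,0,0],0.05]
    - [[0.0115,0.005,0.048],[0,0,0],0.05]

```text
time: 4.3
tool_pos: [0.5608, 0.1719, 0.0267]
tool_rot: [-3.139, 0.0, 1.57]
contact_force: [-10.3, -1.3, 27.0]
opening: 0.059
grip_force: 20.0
```

Request:
arm_command:
  moves:
    - [[0,0,0],[0,0,0],0.05]
    - [[0,0,0],[0,0,0],0.062]
    - [[0,0,0],[0,0,0],0.07]
    - [[0,0,0],[0,0,0],0.08]
    - [[0,0,0],[0,0,0],0.085]

```text
time: 4.8
tool_pos: [0.5619, 0.1725, 0.0273]
tool_rot: [3.141, -0.0, 1.571]
contact_force: [0.3, 0.4, -0.7]
opening: 0.0811
grip_force: 0.0
```

Request:
arm_command:
  moves:
    - [[0,0,-0.01],[0,0,0],0.085]
    - [[0,0,-0.03],[0,0,0],0.085]
    - [[0,0,-0.06],[0,0,0],0.085]
    - [[-0.02,-0.03,-0.09],[0,0,0],0.09]
    - [[-0.05,-0.06,-0.1],[0,0,0],0.09]

```text
time: 5.3
tool_pos: [0.5031, 0.1231, 0.1306]
tool_rot: [3.135, -0.001, 1.573]
contact_force: [0.1, -1.7, 0.4]
opening: 0.0896
grip_force: 0.0
```

Request:
arm_command:
  moves:
    - [[-0.045,0,0],[0,0,0],0.09]
    - [[-0.09,0,0],[0,0,0],0.09]
    - [[-0.135,0,0],[0,0,0],0.09]
    - [[-0.18,0,0],[0,0,0],0.09]
    - [[-0.2,0,0],[0,0,0],0.09]

```text
time: 5.8
tool_pos: [0.502, -0.0809, 0.1282]
tool_rot: [3.14, 0.001, 1.568]
contact_force: [-0.5, 0.4, 0.6]
opening: 0.0901
grip_force: 0.0
```

```bash
python3 -c "
from h import *
go(.44,.103,.08,155)
T=robot.read_camera('top');S=robot.read_camera('side')
np.save('t2.npy',T);np.save('s2.npy',S)
for t in (2.5,3,3.5,4):
    print(rect(cblob(T,(251,270,22),.016,thr=t,wl=.3)),rect(cblob(S,(218,217,18),.014,'side',thr=t)))
for t in (5,8): print('plate',rect(cblob(T,(222,217,24),.032,thr=t)),rect(cblob(S,(247,187,18),.032,'side',thr=t)))
cv2.imwrite('pics/t2.png',np.hstack([cv2.resize(T[190:290,200:300],(400,400)),cv2.resize(S[150:230,200:280],(400,400))])[:,:,::-1])"
```

```text
at [ 0.502  -0.0809  0.1282] yaw 89.9 t 5.8 open 0.0901 grip 0.0 -> mm [183.8 -62.6  47.9] rad [ 1.000e-03  2.000e-03 -1.137e+00] len 200.0
[427.8 109.3  56.9  55.7  59.8] [426.7 110.6  81.6  56.1  61.3]
[427.9 109.1  55.2  54.2  60. ] [426.9 110.2  79.4  55.2  61.8]
[427.9 109.1  53.2  53.8  61.9] [426.6 110.2  75.7  54.   63.3]
[420.5  66.7  33.8  83.7  89.3] [426.6 111.3  73.2  52.5  70.5]
plate [562.2 170.5  63.6  64.5  44.5] [571.4 194.1  10.2  15.1  55.5]
plate [562.2 170.8  61.6  61.7  89.8] [571.1 194.3   5.1  11.3  55.5]
```

View pics/t2.png

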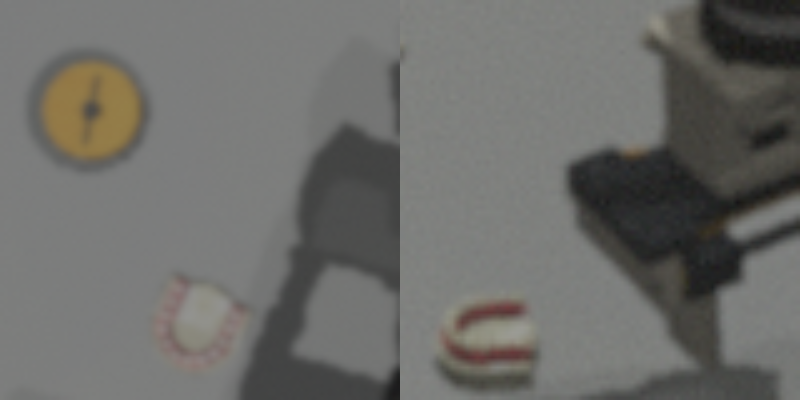

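The plate sits in the middle of the stand (about (92,110) in the left crop, roughly 3 mm off centre), and the model is clear of the arm. Now I go to grip the model at yaw about 153°.

Request:
arm_command:
  moves:
    - [[0.037,-0.0125,0.01],[0,0,-0.14],0.0918]
    - [[0.074,-0.025,0.02],[0,0,-0.28],0.0918]
    - [[0.11,-0.0375,0.03],[0,0,-0.42],0.0918]
    - [[0.147,-0.05,0.04],[0,0,-0.56],0.0918]
    - [[0.184,-0.062,0.048],[0,0,-0.7],0.0918]

```text
time: 6.4
tool_pos: [0.4387, 0.109, 0.0793]
tool_rot: [3.141, -0.0, 2.277]
contact_force: [0.5, -0.2, 0.5]
opening: 0.0921
grip_force: 0.0
```

Request:
arm_command:
  moves:
    - [[0,0,0],[0,0,-0.14],0.0918]
    - [[0,0,0],[0,0,-0.28],0.0918]
    - [[0,0,0],[0,0,-0.4],0.0918]
    - [[0,0,0.01],[0,0,-0.4],0.0918]
    - [[0,0,0.02],[0,0,-0.4],0.0918]

```text
time: 6.9
tool_pos: [0.4398, 0.1073, 0.0589]
tool_rot: [3.141, 0.001, 2.668]
contact_force: [0.3, -0.3, 0.5]
opening: 0.0912
grip_force: 0.0
```

```bash
python3 -c "
from h import *
go(.44,.103,.008,153)"
```

```text
at [0.4398 0.1073 0.0589] yaw 152.9 t 6.9 open 0.0912 grip 0.0 -> mm [-2.1 -3.7 50.9] rad [ 0.001  0.001 -0.002] len 51.0
```

Request:
arm_command:
  moves:
    - [[-0.002,-0.0035,0.015],[0,0,0],0.0918]
    - [[-0.002,-0.0035,0.03],[0,0,0],0.0918]
    - [[-0.002,-0.0035,0.043],[0,0,0],0.0918]
    - [[-0.002,-0.0035,0.05],[0,0,0],0.0918]
    - [[-0.002,-0.0035,0.051],[0,0,0],0.0918]

```text
time: 7.4
tool_pos: [0.4392, 0.1026, 0.0071]
tool_rot: [-3.14, -0.002, 2.669]
contact_force: [-0.3, 0.3, 0.8]
opening: 0.0922
grip_force: 0.0
```

Request:
arm_command:
  moves:
    - [[0,0,0],[0,0,0],0.075]
    - [[0,0,0],[0,0,0],0.065]
    - [[0,0,0],[0,0,0],0.048]
    - [[0,0,0],[0,0,0],0.048]
    - [[0,0,0],[0,0,0],0.048]
  squeeze: 15

```text
time: 7.9
tool_pos: [0.4402, 0.1025, 0.0085]
tool_rot: [3.141, 0.001, 2.671]
contact_force: [0.4, -0.6, -0.1]
opening: 0.0565
grip_force: 0.4
```

Request:
arm_command:
  moves:
    - [[0,0,-0.003],[0,0,0],0.048]
    - [[0,0,-0.01],[0,0,0],0.048]
    - [[0,0,-0.022],[0,0,0],0.048]
    - [[0,0,-0.04],[0,0,0],0.048]
    - [[0,0,-0.06],[0,0,0],0.048]

```text
time: 8.4
tool_pos: [0.4397, 0.1025, 0.069]
tool_rot: [-3.141, -0.001, 2.671]
contact_force: [0.4, 0.2, -0.2]
opening: 0.056
grip_force: 15.0
```

```bash
python3 -c "
from h import *
go(.562+.0125,.171-.0064,.07,153)
T=robot.read_camera('top');S=robot.read_camera('side')
cv2.imwrite('pics/t3.png',np.hstack([cv2.resize(T[190:310,180:300],(400,400)),cv2.resize(S[150:250,170:270],(400,400))])[:,:,::-1])"
```

```text
at [0.4397 0.1025 0.069 ] yaw 153.0 t 8.4 open 0.056 grip 15.0 -> mm [-92.  116.5  -1.1] rad [-0.    -0.001  0.   ] len 148.0
```

View pics/t3.png

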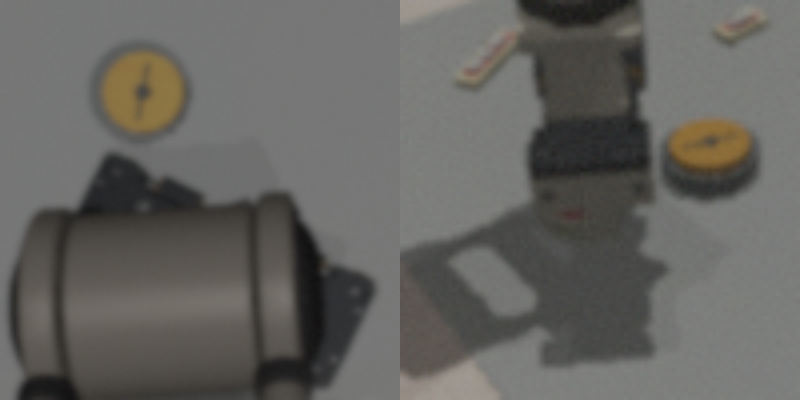

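The plate is central on the stand and the model's spot is hidden by the hand, but the opening (56 mm) and 15 N grip show it is held. I move it over the plate.

Request:
arm_command:
  moves:
    - [[-0.012,0.015,-0.003],[0,0,0],0.048]
    - [[-0.033,0.042,-0.008],[0,0,0],0.048]
    - [[-0.056,0.071,-0.01],[0,0,0],0.048]
    - [[-0.079,0.1,-0.01],[0,0,0],0.048]
    - [[-0.092,0.1165,-0.01],[0,0,0],0.048]

```text
time: 9.0
tool_pos: [0.5769, 0.1656, 0.0776]
tool_rot: [3.141, 0.001, 2.671]
contact_force: [0.1, -0.6, -0.4]
opening: 0.0557
grip_force: 15.0
```

Request:
arm_command:
  moves:
    - [[0,0,0],[0,0,0],0.048]
    - [[0,0,0.003],[0,0,0],0.048]
    - [[0,0,0.008],[0,0,0],0.048]
    - [[0,0,0.015],[0,0,0],0.048]
    - [[0,0,0.02],[0,0,0],0.048]

```text
time: 9.5
tool_pos: [0.574, 0.1642, 0.0574]
tool_rot: [-3.141, -0.001, 2.67]
contact_force: [-0.1, -0.2, -0.4]
opening: 0.0557
grip_force: 15.0
```

```bash
python3 -c "
from h import *
go(.562+.0125,.171-.0064,.041,153)
T=robot.read_camera('top');S=robot.read_camera('side')
cv2.imwrite('pics/t4.png',np.hstack([cv2.resize(T[160:280,160:280],(400,400)),cv2.resize(S[140:220,200:280],(400,400))])[:,:,::-1])"
```

```text
at [0.574  0.1642 0.0574] yaw 153.0 t 9.5 open 0.0557 grip 15.0 -> mm [-0.3  0.6 16.4] rad [-0.001 -0.001  0.   ] len 16.0
```

View pics/t4.png

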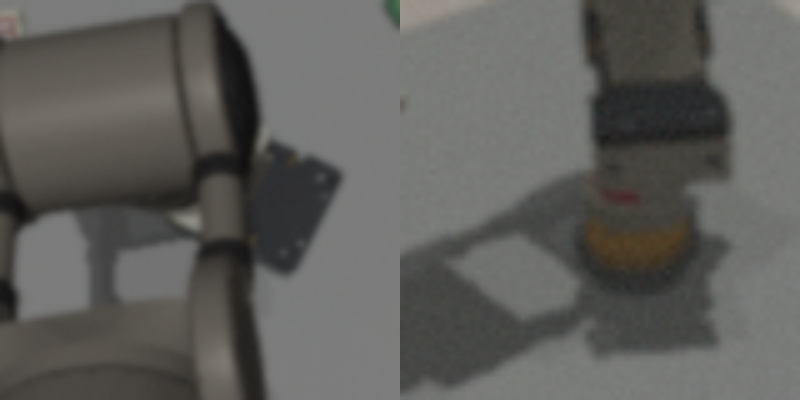

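The model is in the fingers over the plate (its red line is at (618,196) in the side crop). I lower it gently.

Request:
arm_command:
  moves:
    - [[0,0,0.004],[0,0,0],0.048]
    - [[0,0,0.009],[0,0,0],0.048]
    - [[0,0,0.013],[0,0,0],0.048]
    - [[0,0,0.0155],[0,0,0],0.048]
    - [[0,0,0.0165],[0,0,0],0.048]

```text
time: 10.1
tool_pos: [0.5747, 0.1646, 0.0413]
tool_rot: [-3.141, -0.0, 2.671]
contact_force: [-0.8, -0.0, -1.1]
opening: 0.0555
grip_force: 15.0
```

Request:
arm_command:
  moves:
    - [[0,0,0],[0,0,0],0.048]
    - [[0,0,0],[0,0,0],0.048]
    - [[0,0,0],[0,0,0],0.048]
    - [[0,0,0],[0,0,0],0.048]
    - [[0,0,0],[0,0,0],0.048]

```text
time: 10.6
tool_pos: [0.5749, 0.1646, 0.0419]
tool_rot: [3.141, 0.0, 2.671]
contact_force: [-0.0, 0.1, -0.7]
opening: 0.0561
grip_force: 15.0
```

No contact yet, so I go down in 0.7 mm steps.

Request:
arm_command:
  moves:
    - [[0,0,0.0003],[0,0,0],0.048]
    - [[0,0,0.0006],[0,0,0],0.048]
    - [[0,0,0.0008],[0,0,0],0.048]
    - [[0,0,0.001],[0,0,0],0.048]
    - [[0,0,0.001],[0,0,0],0.048]

```text
time: 11.1
tool_pos: [0.5749, 0.1646, 0.0407]
tool_rot: [3.142, -0.0, 2.671]
contact_force: [0.4, -0.1, -0.8]
opening: 0.0559
grip_force: 15.0
```

Request:
arm_command:
  moves:
    - [[0,0,0.0002],[0,0,0],0.048]
    - [[0,0,0.0004],[0,0,0],0.048]
    - [[0,0,0.0006],[0,0,0],0.048]
    - [[0,0,0.0007],[0,0,0],0.048]
    - [[0,0,0.0007],[0,0,0],0.048]

```text
time: 11.6
tool_pos: [0.5749, 0.1646, 0.0405]
tool_rot: [3.141, 0.0, 2.671]
contact_force: [-3.4, -0.7, 5.3]
opening: 0.0558
grip_force: 15.0
```

Request:
arm_command:
  moves:
    - [[0,0,0],[0,0,0],0.058]
    - [[0,0,0],[0,0,0],0.062]
    - [[0,0,0],[0,0,0],0.07]
    - [[0,0,0],[0,0,0],0.08]
    - [[0,0,0],[0,0,0],0.085]

```text
time: 12.1
tool_pos: [0.5749, 0.1646, 0.0399]
tool_rot: [-3.142, -0.0, 2.671]
contact_force: [-0.1, 0.5, -0.5]
opening: 0.0815
grip_force: 0.0
```

Request:
arm_command:
  moves:
    - [[0,0,-0.01],[0,0,0],0.085]
    - [[0,0,-0.03],[0,0,0],0.085]
    - [[0,0,-0.06],[0,0,0],0.085]
    - [[0,0,-0.09],[0,0,0],0.0918]
    - [[0,0,-0.1],[0,0,0],0.0918]

```text
time: 12.6
tool_pos: [0.5766, 0.1649, 0.1441]
tool_rot: [3.138, 0.005, 2.671]
contact_force: [1.1, 0.1, 0.1]
opening: 0.0915
grip_force: 0.0
```

```bash
python3 -c "
from h import *
go(.487,.400,.10,34.5)
go(.4885,.402,.10,214.5)
S=robot.read_camera('side');T=robot.read_camera('top')
print(rect(cblob(T,(132,249,22),.009,thr=4)),rect(cblob(S,(192,165,16),.008,'side')))
cv2.imwrite('pics/t5.png',np.hstack([cv2.resize(T[160:280,100:280],(400,267)),cv2.resize(S[140:220,180:300],(400,267))])[:,:,::-1])"
```

```text
at [0.5766 0.1649 0.1441] yaw 153.0 t 12.6 open 0.0915 grip 0.0 -> mm [186.7 168.7  43.8] rad [ 8.000e-03 -1.000e-03  2.069e+00] len 255.0
at [0.5766 0.1649 0.1441] yaw 153.0 t 12.6 open 0.0915 grip 0.0 -> mm [186.2 171.2  43.8] rad [ 1.000e-03  7.000e-03 -1.073e+00] len 257.0
[503.8 408.8  44.1  27.5  36.2] [487.4 399.5  82.2  25.4  34.1]
```

View pics/t5.png

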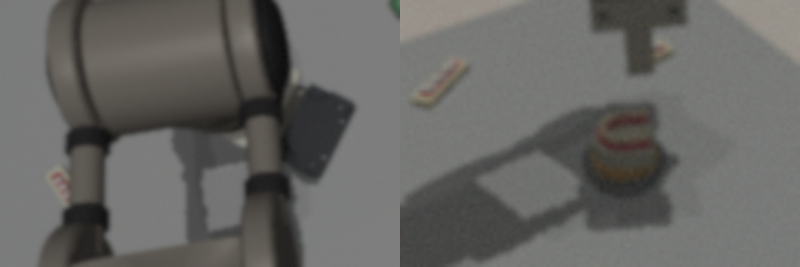

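The model stands upright on the plate in the side view at (625,135). Next is the long card, still at its place (440,82).

Request:
arm_command:
  moves:
    - [[0.034,0.031,0.008],[0,0,0.14],0.0918]
    - [[0.068,0.062,0.016],[0,0,0.28],0.0918]
    - [[0.102,0.093,0.024],[0,0,0.42],0.0918]
    - [[0.136,0.124,0.032],[0,0,0.56],0.0918]
    - [[0.17,0.155,0.04],[0,0,0.7],0.0918]

```text
time: 13.2
tool_pos: [0.492, 0.3809, 0.0979]
tool_rot: [-3.139, 0.0, 1.965]
contact_force: [0.6, 0.6, 0.2]
opening: 0.0918
grip_force: 0.0
```

Request:
arm_command:
  moves:
    - [[0,0,0],[0,0,0.14],0.0918]
    - [[0,0,0],[0,0,0.28],0.0918]
    - [[0,0,0],[0,0,0.42],0.0918]
    - [[0,0,0],[0,0,0.56],0.0918]
    - [[0,0,0],[0,0,0.7],0.0918]

```text
time: 13.7
tool_pos: [0.4927, 0.3794, 0.0981]
tool_rot: [-3.139, 0.002, 1.265]
contact_force: [0.5, -0.3, -0.2]
opening: 0.0921
grip_force: 0.0
```

Request:
arm_command:
  moves:
    - [[0,0,0],[0,0,0.14],0.07]
    - [[0,0,0],[0,0,0.28],0.06]
    - [[0,0,0],[0,0,0.42],0.05]
    - [[0,0,0],[0,0,0.56],0.05]
    - [[0,0,0],[0,0,0.67],0.05]

```text
time: 14.2
tool_pos: [0.4928, 0.3793, 0.0981]
tool_rot: [-3.141, 0.003, 0.595]
contact_force: [-1.1, -0.1, 0.4]
opening: 0.0566
grip_force: 0.0
```

```bash
python3 -c "
from h import *
go(.488,.4015,.005,34.5)"
```

```text
at [0.4928 0.3793 0.0981] yaw 34.1 t 14.2 open 0.0566 grip 0.0 -> mm [  8.8 -21.   93. ] rad [-0.     0.003 -0.007] len 96.0
```

Request:
arm_command:
  moves:
    - [[0.004,-0.01,0.025],[0,0,0],0.055]
    - [[0.009,-0.021,0.055],[0,0,-0.007],0.055]
    - [[0.009,-0.021,0.078],[0,0,-0.007],0.055]
    - [[0.009,-0.021,0.089],[0,0,-0.007],0.055]
    - [[0.009,-0.021,0.093],[0,0,-0.007],0.055]

```text
time: 14.7
tool_pos: [0.488, 0.4014, 0.0047]
tool_rot: [-3.141, 0.004, 0.608]
contact_force: [1.1, 0.6, -0.5]
opening: 0.0553
grip_force: 0.0
```

Request:
arm_command:
  moves:
    - [[0,0,0],[0,0,0],0.035]
    - [[0,0,0],[0,0,0],0.015]
    - [[0,0,0],[0,0,0],0.015]
    - [[0,0,0],[0,0,0],0.015]
    - [[0,0,0],[0,0,0],0.015]
  squeeze: 10

```text
time: 15.2
tool_pos: [0.4896, 0.4025, 0.0078]
tool_rot: [3.142, -0.001, 0.608]
contact_force: [-0.2, 0.1, 2.9]
opening: 0.0218
grip_force: 10.0
```

Request:
arm_command:
  moves:
    - [[0,0,0],[0,0,0],0.015]
    - [[0,0,-0.01],[0,0,0],0.015]
    - [[0,0,-0.03],[0,0,0],0.015]
    - [[0,0,-0.055],[0,0,0],0.015]
    - [[0,0,-0.08],[0,0,0],0.015]

```text
time: 15.7
tool_pos: [0.489, 0.4022, 0.0882]
tool_rot: [-3.141, 0.0, 0.608]
contact_force: [0.6, 0.2, -0.4]
opening: 0.0217
grip_force: 10.0
```

```bash
python3 -c "
from h import *
go(.6755,-.137,.09,89.3)
T=robot.read_camera('top');S=robot.read_camera('side')
np.save('s6.npy',S)
for t in (12,18,25): print('slab',rect(blob(T,(345,207,27),.014,thr=t)),rect(blob(S,(316,250,28),.014,'side',t)))
cv2.imwrite('pics/t6.png',np.hstack([cv2.resize(T[160:280,100:280],(400,267)),cv2.resize(S[110:210,140:290],(400,267))])[:,:,::-1])"
```

```text
at [0.489  0.4022 0.0882] yaw 34.8 t 15.7 open 0.0217 grip 10.0 -> mm [-154.9  549.1   -1.8] rad [-0.     0.    -0.951] len 571.0
slab [ 584.4 -135.8   78.5   78.1   89.2] [ 581.2 -135.3   79.8   79.1   89.2]
slab [ 584.4 -135.8   76.    75.6   89.2] [ 580.9 -135.8   77.8   77.2   89.5]
slab [ 598.1 -131.1    2.6    5.4   30.1] [ 580.6 -136.    75.1   75.1   89.2]
```

View pics/t6.png

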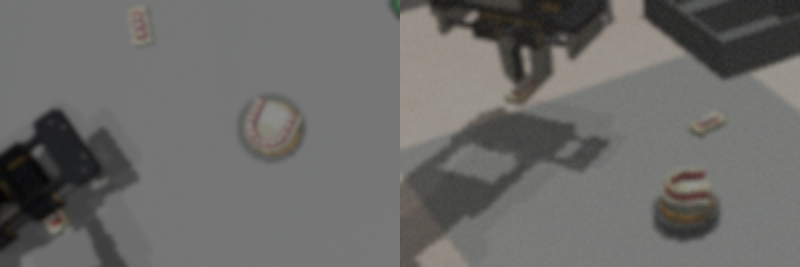

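The card is held level by its middle, and the model is centred on the plate. I carry the card to the slab at z 0.12.

Request:
arm_command:
  moves:
    - [[-0.008,0.028,-0.01],[0,0,0],0.015]
    - [[-0.02,0.07,-0.02],[0,0,0],0.015]
    - [[-0.032,0.112,-0.03],[0,0,0],0.015]
    - [[-0.044,0.154,-0.03],[0,0,0],0.015]
    - [[-0.056,0.196,-0.03],[0,0,0],0.015]

```text
time: 16.3
tool_pos: [0.5552, 0.2078, 0.1168]
tool_rot: [-3.141, 0.0, 0.608]
contact_force: [-0.1, 0.0, 0.4]
opening: 0.022
grip_force: 10.0
```

Request:
arm_command:
  moves:
    - [[-0.012,0.042,0],[0,0,0],0.015]
    - [[-0.024,0.084,0],[0,0,0],0.015]
    - [[-0.036,0.126,0],[0,0,0],0.015]
    - [[-0.048,0.168,0],[0,0,0],0.015]
    - [[-0.06,0.21,0],[0,0,0],0.015]

```text
time: 16.8
tool_pos: [0.6257, 0.001, 0.1163]
tool_rot: [-3.141, 0.001, 0.608]
contact_force: [0.5, 0.4, -0.4]
opening: 0.0216
grip_force: 10.0
```

Request:
arm_command:
  moves:
    - [[-0.008,0.03,0],[0,0,-0.14],0.015]
    - [[-0.016,0.06,0],[0,0,-0.28],0.015]
    - [[-0.024,0.09,0],[0,0,-0.42],0.015]
    - [[-0.032,0.12,0],[0,0,-0.56],0.015]
    - [[-0.039,0.143,0],[0,0,-0.7],0.015]

```text
time: 17.3
tool_pos: [0.6755, -0.1387, 0.116]
tool_rot: [-3.14, 0.0, 1.313]
contact_force: [0.2, 0.3, -0.1]
opening: 0.0215
grip_force: 10.0
```

Request:
arm_command:
  moves:
    - [[0,0,0.01],[0,0,-0.125],0.015]
    - [[0,0,0.03],[0,0,-0.25],0.015]
    - [[0,0,0.04],[0,0,-0.25],0.015]
    - [[0,0,0.05],[0,0,-0.25],0.015]
    - [[0,0,0.05],[0,0,-0.25],0.015]

```text
time: 17.8
tool_pos: [0.6746, -0.1364, 0.0652]
tool_rot: [-3.139, -0.001, 1.556]
contact_force: [0.4, 0.8, 0.0]
opening: 0.0217
grip_force: 10.0
```

```bash
python3 -c "
from h import *
go(.674,-.137,.01,89.3)"
```

```text
at [ 0.6746 -0.1364  0.0652] yaw 89.1 t 17.8 open 0.0217 grip 10.0 -> mm [-0.7 -0.4 55.2] rad [-0.003 -0.001 -0.003] len 55.0
```

Request:
arm_command:
  moves:
    - [[0,0,0.015],[0,0,0],0.015]
    - [[0,0,0.035],[0,0,0],0.015]
    - [[0,0,0.048],[0,0,0],0.015]
    - [[0,0,0.053],[0,0,0],0.015]
    - [[0,0,0.055],[0,0,0],0.015]

```text
time: 18.3
tool_pos: [0.6754, -0.1368, 0.0114]
tool_rot: [-3.141, -0.0, 1.558]
contact_force: [-0.1, -0.0, -0.1]
opening: 0.0218
grip_force: 10.0
```

Request:
arm_command:
  moves:
    - [[0,0,0.0006],[0,0,0],0.015]
    - [[0,0,0.0012],[0,0,0],0.015]
    - [[0,0,0.0018],[0,0,0],0.015]
    - [[0,0,0.002],[0,0,0],0.015]
    - [[0,0,0.002],[0,0,0],0.015]

```text
time: 18.8
tool_pos: [0.6756, -0.1369, 0.0103]
tool_rot: [3.141, 0.0, 1.558]
contact_force: [-0.4, -0.6, -0.6]
opening: 0.0214
grip_force: 10.0
```

Request:
arm_command:
  moves:
    - [[0,0,0.0006],[0,0,0],0.015]
    - [[0,0,0.0012],[0,0,0],0.015]
    - [[0,0,0.0018],[0,0,0],0.015]
    - [[0,0,0.002],[0,0,0],0.015]
    - [[0,0,0.002],[0,0,0],0.015]

```text
time: 19.3
tool_pos: [0.6755, -0.1369, 0.0079]
tool_rot: [-3.141, -0.0, 1.558]
contact_force: [-0.3, 0.2, -0.1]
opening: 0.0218
grip_force: 10.0
```

Request:
arm_command:
  moves:
    - [[0,0,0.0003],[0,0,0],0.015]
    - [[0,0,0.0006],[0,0,0],0.015]
    - [[0,0,0.0009],[0,0,0],0.015]
    - [[0,0,0.0012],[0,0,0],0.015]
    - [[0,0,0.0012],[0,0,0],0.015]

```text
time: 19.8
tool_pos: [0.6756, -0.1369, 0.0078]
tool_rot: [3.141, 0.0, 1.558]
contact_force: [-2.6, 1.0, 6.4]
opening: 0.0218
grip_force: 10.0
```

Request:
arm_command:
  moves:
    - [[0,0,0],[0,0,0],0.025]
    - [[0,0,0],[0,0,0],0.035]
    - [[0,0,0],[0,0,0],0.045]
    - [[0,0,-0.003],[0,0,0],0.05]
    - [[0,0,-0.015],[0,0,0],0.05]

```text
time: 20.3
tool_pos: [0.6745, -0.1366, 0.0207]
tool_rot: [-3.139, -0.001, 1.558]
contact_force: [-0.2, -0.1, -0.0]
opening: 0.0488
grip_force: 0.0
```

Request:
arm_command:
  moves:
    - [[0,0,-0.03],[0,0,0],0.06]
    - [[0,-0.01,-0.06],[0,0,0],0.07]
    - [[-0.02,-0.03,-0.09],[0,0,0],0.08]
    - [[-0.055,-0.055,-0.09],[0,0,0],0.0918]
    - [[-0.09,-0.08,-0.09],[0,0,0],0.0918]

```text
time: 20.8
tool_pos: [0.5945, -0.2266, 0.1145]
tool_rot: [3.138, 0.002, 1.56]
contact_force: [0.3, -0.6, -1.1]
opening: 0.0857
grip_force: 0.0
```

Request:
arm_command:
  moves:
    - [[-0.038,-0.024,0],[0,0,0],0.0918]
    - [[-0.076,-0.048,0],[0,0,0],0.0918]
    - [[-0.114,-0.072,0],[0,0,0],0.0918]
    - [[-0.152,-0.096,0.005],[0,0,0],0.0918]
    - [[-0.188,-0.118,0.01],[0,0,0],0.0918]

```text
time: 21.3
tool_pos: [0.4729, -0.4142, 0.1031]
tool_rot: [3.14, 0.001, 1.557]
contact_force: [0.4, 0.3, -0.1]
opening: 0.0918
grip_force: 0.0
```

```bash
python3 -c "
from h import *
go(.476,-.416,.012,90)
T=robot.read_camera('top');S=robot.read_camera('side')
for t in (3.5,4): print('card',rect(cblob(T,(346,171,22),.011,thr=t)))
cv2.imwrite('pics/t7.png',np.hstack([cv2.resize(T[130:290,300:500],(400,320)),cv2.resize(S[200:400,250:450],(400,320))])[:,:,::-1])"
```

```text
at [ 0.4729 -0.4142  0.1031] yaw 89.2 t 21.3 open 0.0918 grip 0.0 -> mm [-1.6  3.  91.1] rad [ 0.001  0.001 -0.013] len 91.0
card [ 675.6 -138.2   68.5   16.7   89.2]
card [ 675.9 -137.9   67.9   16.1   89.2]
```

View pics/t7.png

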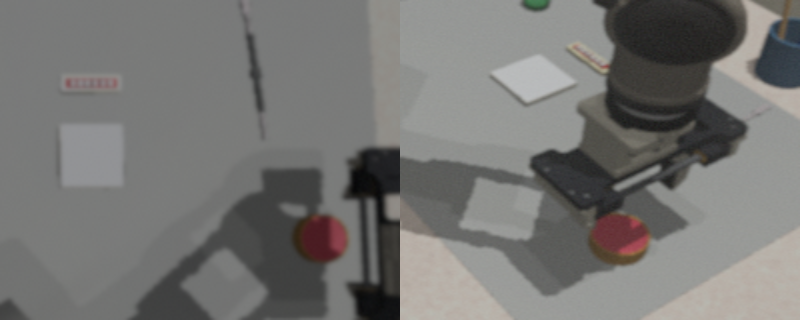

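The card lies parallel behind the slab, (92,82) above (92,155) in the left crop. The tin is under the hand and not yet touched.

Request:
arm_command:
  moves:
    - [[-0.001,0.002,0.02],[0,0,0],0.0918]
    - [[-0.0015,0.003,0.045],[0,0,0],0.0918]
    - [[-0.0015,0.003,0.07],[0,0,0],0.0918]
    - [[-0.0015,0.003,0.085],[0,0,0],0.0918]
    - [[-0.0015,0.003,0.091],[0,0,0],0.0918]

```text
time: 21.9
tool_pos: [0.4768, -0.4129, 0.0098]
tool_rot: [-3.14, -0.002, 1.558]
contact_force: [-0.7, 0.8, -1.0]
opening: 0.0917
grip_force: 0.0
```

Request:
arm_command:
  moves:
    - [[0,0,0],[0,0,0],0.07]
    - [[0,0,0],[0,0,0],0.05]
    - [[0,0,0],[0,0,0],0.05]
    - [[0,0,0],[0,0,0],0.05]
    - [[0,0,0],[0,0,0],0.05]
  squeeze: 15

```text
time: 22.4
tool_pos: [0.4771, -0.4142, 0.0117]
tool_rot: [3.141, 0.001, 1.558]
contact_force: [-0.4, 0.3, 3.4]
opening: 0.0605
grip_force: 15.0
```

Request:
arm_command:
  moves:
    - [[0,0,0],[0,0,0],0.05]
    - [[0,0,-0.01],[0,0,0],0.05]
    - [[0,0,-0.03],[0,0,0],0.05]
    - [[0,0,-0.055],[0,0,0],0.05]
    - [[0,0,-0.08],[0,0,0],0.05]

```text
time: 22.9
tool_pos: [0.4766, -0.4136, 0.0916]
tool_rot: [-3.141, -0.001, 1.558]
contact_force: [0.3, -0.6, -2.0]
opening: 0.0606
grip_force: 15.0
```

```bash
python3 -c "
from h import *
go(.5845,-.026,.09,90)"
```

```text
at [ 0.4766 -0.4136  0.0916] yaw 89.3 t 22.9 open 0.0606 grip 15.0 -> mm [388.9 102.8   1.9] rad [-0.001 -0.001 -0.013] len 402.0
```

Request:
arm_command:
  moves:
    - [[0.025,0.007,0],[0,0,0],0.05]
    - [[0.065,0.017,0],[0,0,0],0.05]
    - [[0.107,0.028,0],[0,0,0],0.05]
    - [[0.15,0.04,0],[0,0,0],0.05]
    - [[0.193,0.051,0],[0,0,0],0.05]

```text
time: 23.4
tool_pos: [0.5306, -0.2199, 0.0912]
tool_rot: [3.141, -0.0, 1.557]
contact_force: [0.4, -0.3, -1.7]
opening: 0.0606
grip_force: 15.0
```

Request:
arm_command:
  moves:
    - [[0.043,0.011,0],[0,0,0],0.05]
    - [[0.086,0.023,0],[0,0,0],0.05]
    - [[0.129,0.034,0],[0,0,0],0.05]
    - [[0.17,0.045,0],[0,0,0],0.05]
    - [[0.197,0.052,0],[0,0,0],0.05]

```text
time: 23.9
tool_pos: [0.5852, -0.0222, 0.0912]
tool_rot: [3.141, -0.001, 1.56]
contact_force: [0.0, -1.0, -1.7]
opening: 0.0604
grip_force: 15.0
```

Request:
arm_command:
  moves:
    - [[0,0,0.01],[0,0,0],0.05]
    - [[0,0,0.03],[0,0,0],0.05]
    - [[0,0,0.05],[0,0,0],0.05]
    - [[0,0,0.065],[0,0,0],0.05]
    - [[0,0,0.073],[0,0,0],0.05]

```text
time: 24.4
tool_pos: [0.5838, -0.0259, 0.0162]
tool_rot: [-3.139, -0.0, 1.557]
contact_force: [0.6, -0.0, -0.8]
opening: 0.0604
grip_force: 15.0
```

```bash
python3 -c "
from h import *
go(.5845,-.024,.012,89.3)"
```

```text
at [ 0.5838 -0.0259  0.0162] yaw 89.2 t 24.4 open 0.0604 grip 15.0 -> mm [1.9 0.7 4.2] rad [-0.003 -0.    -0.002] len 5.0
```

Request:
arm_command:
  moves:
    - [[0.001,0.0005,0.001],[0,0,0],0.05]
    - [[0.001,0.0005,0.002],[0,0,0],0.05]
    - [[0.001,0.0005,0.003],[0,0,0],0.05]
    - [[0.001,0.0005,0.004],[0,0,0],0.05]
    - [[0.001,0.0005,0.005],[0,0,0],0.05]

```text
time: 24.9
tool_pos: [0.5857, -0.0243, 0.0133]
tool_rot: [3.141, 0.0, 1.558]
contact_force: [0.9, 0.4, -1.0]
opening: 0.0602
grip_force: 15.0
```

Request:
arm_command:
  moves:
    - [[0,0,0.0003],[0,0,0],0.05]
    - [[0,0,0.0006],[0,0,0],0.05]
    - [[0,0,0.0009],[0,0,0],0.05]
    - [[0,0,0.0009],[0,0,0],0.05]
    - [[0,0,0.0009],[0,0,0],0.05]

```text
time: 25.4
tool_pos: [0.5855, -0.0242, 0.0119]
tool_rot: [3.142, -0.0, 1.558]
contact_force: [0.1, -0.7, -1.0]
opening: 0.0608
grip_force: 15.0
```

Request:
arm_command:
  moves:
    - [[0,0,0.0003],[0,0,0],0.05]
    - [[0,0,0.0006],[0,0,0],0.05]
    - [[0,0,0.0009],[0,0,0],0.05]
    - [[0,0,0.0009],[0,0,0],0.05]
    - [[0,0,0.0009],[0,0,0],0.05]

```text
time: 25.9
tool_pos: [0.5855, -0.0242, 0.0116]
tool_rot: [3.141, 0.0, 1.558]
contact_force: [-2.3, 0.2, 5.9]
opening: 0.0606
grip_force: 15.0
```

Request:
arm_command:
  moves:
    - [[0,0,0],[0,0,0],0.062]
    - [[0,0,0],[0,0,0],0.07]
    - [[0,0,0],[0,0,0],0.08]
    - [[0,0,0],[0,0,0],0.085]
    - [[0,0,-0.003],[0,0,0],0.085]

```text
time: 26.4
tool_pos: [0.5852, -0.0242, 0.0136]
tool_rot: [-3.141, -0.0, 1.558]
contact_force: [-0.2, 0.3, -0.2]
opening: 0.0844
grip_force: 0.0
```

Request:
arm_command:
  moves:
    - [[0,0,-0.02],[0,0,0],0.085]
    - [[0,0,-0.05],[0,0,0],0.085]
    - [[0,0,-0.09],[0,0,0],0.085]
    - [[0,-0.03,-0.13],[0,0,0],0.085]
    - [[0,-0.06,-0.16],[0,0,0],0.085]

```text
time: 26.9
tool_pos: [0.5255, -0.0236, 0.1763]
tool_rot: [3.139, 0.0, 1.558]
contact_force: [0.4, -0.2, -0.3]
opening: 0.0851
grip_force: 0.0
```

Request:
arm_command:
  moves:
    - [[-0.045,-0.015,0],[0,0,0],0.085]
    - [[-0.09,-0.03,0],[0,0,0],0.085]
    - [[-0.135,-0.045,0],[0,0,0],0.085]
    - [[-0.18,-0.06,0],[0,0,0],0.085]
    - [[-0.225,-0.07,0],[0,0,0],0.085]

```text
time: 27.4
tool_pos: [0.4514, -0.2491, 0.1745]
tool_rot: [3.141, 0.0, 1.558]
contact_force: [1.3, -0.6, -0.5]
opening: 0.0852
grip_force: 0.0
```

```bash
python3 -c "
from h import *
go(.5,-.25,.17,89.3)
T=robot.read_camera('top');S=robot.read_camera('side')
for t in (4,8): print('tin',rect(cblob(T,(300,205,22),.025,thr=t)))
cv2.imwrite('pics/t8.png',np.hstack([cv2.resize(T[140:300,140:400],(400,246)),cv2.resize(S[100:360,120:420],(400,346))[:246]])[:,:,::-1]);cv2.imwrite('pics/t8t.png',cv2.resize(T[130:260,180:400],(660,390))[:,:,::-1])"
```

```text
at [ 0.4514 -0.2491  0.1745] yaw 89.3 t 27.4 open 0.0852 grip 0.0 -> mm [-0.3 48.6  4.5] rad [ 0.     0.    -0.001] len 49.0
tin [585.5 -24.6  63.9  63.6  89.2]
tin [585.6 -24.2  60.1  61.7  44.1]
```

View pics/t8.png

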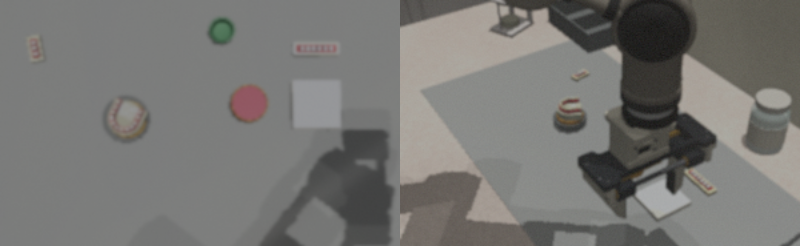

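The tin is left of the slab and level with it ((249,103) against (316,104)). The card is behind it at (316,48). One last close look at the model on the plate.

```bash
python3 -c "
from h import *
T=robot.read_camera('top');S=robot.read_camera('side')
cv2.imwrite('pics/t9.png',cv2.convertScaleAbs(np.hstack([cv2.resize(T[192:242,197:247],(400,400),interpolation=2),cv2.resize(S[160:210,222:272],(400,400),interpolation=2)]),alpha=1.4)[:,:,::-1])"
```

```text
(no output)
```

View pics/t9.png

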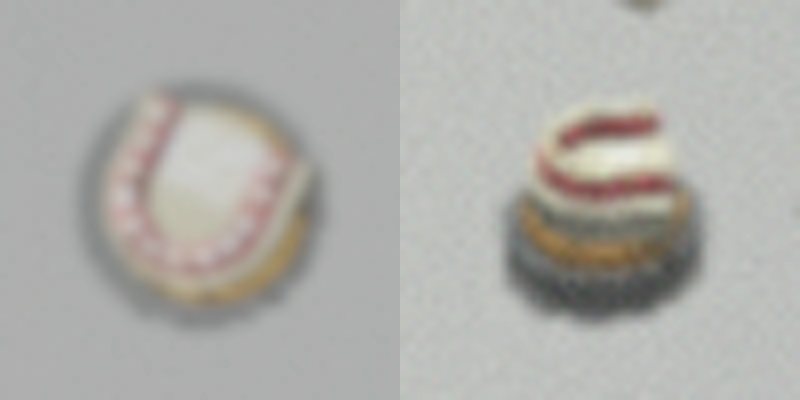

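The close-up shows the model within about 3 mm of the plate's centre and the plate about 2 mm off the stand's centre, both upright. I hand in.

```bash
python3 -c "
from cell import robot
print(robot.hand_in())"
```

```text
the job is handed in; nothing more can be done
None
```

I handed the job in at about 27.5 s; the hand-in gave no verdict, but by my final measurements the plate, model, tin and long card are all within tolerance, and the carver, dish and short card were not touched.

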